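# Third hand at the case jig: press a lid cleat against the sprung stop

## Task

Pick up the longer of the two loose pine cleats and lay it flat between the two low rails of the jig, then slide it end-on against the sprung stop and press until the stop's pointer stands between the two ridges. Keep it pressed steadily for a couple of seconds and finish still holding it like that with the fingers, without letting go, because a colleague will now screw it down. Soft pine dents, so grip it gently (under about 30 N), never push the stop to the end of its travel, and leave the short cleat and the other things on the desk alone.

Things in the scene. Friction and masses are not known exactly. Their poses are not given: they have to be found in the camera images.
- cleat: the long pine cleat: plain bar 30 x 150 x 46 mm (x, y, z), 110 g, a small screw hole near each end of its top; lies loose on the desk. Origin: centre of its underside; y along its length, z up. Either end may face the stop. Grasp it across its 30 mm width; more than 30 N from one finger dents it
- short_cleat: the other pine cleat, same section but only 100 mm long (30 x 100 x 46 mm); origin at the centre of its underside; not needed, leave it where it is
- jig: plywood jig fixed to the desk, 130 x 290 mm, carrying a pale board (top 40 mm above the desk). Two aluminium rails on it run from y = -55 to +95 mm, 38 mm apart inside (x = -19 to +19), tops 48 mm above the desk. At the -y end: the sprung stop, behind it a spring housing 64 mm wide, top at 82 mm. Origin: at desk height, x midway between the rails; z up. The cleat is pushed towards the jig's -y
- stop_face (a point): centre of the flat steel face of the sprung stop that the cleat's end presses on; the face is 36 mm wide and 36 mm high, centre 62 mm above the desk, at x = 0, y = -70 mm of the jig when unloaded, facing the jig's +y; it moves with the stop, and its axes are parallel to the jig's
- stop (a joint): travel of the sprung stop in m: 0 = unloaded, grows as it is pushed along the jig's -y, 0.024 = end of travel. Spring 750 N/m without preload, so 0.012 m is about 9 N. The pointer on top of the stop is between the two ridges of the indicator strip from about 0.0075 to 0.0165 m
- corkscrew: folding corkscrew, 14 x 112 x 24 mm, lying on the desk; origin at the centre of its underside; leave alone
- date_stamp: self-inking date stamp, 34 x 52 x 78 mm, standing on the desk; origin at the centre of its underside; leave alone
- capsule_0: black bottle capsule, 34 mm diameter, 60 mm high, standing on the desk; origin at the centre of its underside; leave alone

How it is judged:
By the outcome, as a careful person would: the job done as asked, in the order asked, and still so for the second after the job is handed in, while the arm keeps its last pose, push and grip.
It also fails if it takes over 51 s, if anything falls off the work surface, if the arm or the gripper's body presses on something with over 40 N, if the wrist force passes 120 N, or if a joint passes its speed limit or range.

## Robot

A 6-joint arm with a two-finger parallel gripper is mounted at the origin on a cart in front of the work surface, level with it; the furniture and walls round the work are solid. World frame = base frame: x ahead of the robot, y to its left, z up, the work surface at z = 0. Lengths are in mm, angles in rad, forces in N, time in s.
With the tool pointing down it reaches from about 400 to 925 mm from the base axis. Payload 12.5 kg.
Tool frame: the origin (TCP) lies at the very end of the fingers, on their centre line; the grasp point (between the pads) lies 19 mm behind it; z points along the fingers, y is the direction in which the jaws open and shut (so a half turn about z gives the same grasp; the last joint's range is limited). The gripper opens to 95 mm and grips with 3 to 60 N. Pads are 20 mm wide; open, the fingers measure 119 mm over their backs; the gripper's body (75 mm by 180 mm) begins 59 mm behind the grasp point.
Start: joints at [-1.423, 0.491, 1.559, -0, 1.092, -0.106], TCP at [156.95, -604.991, 214.661] pointing down, gripper open.
Joint ranges: [-3.1, 3.1], [-0.84, 2.19], [0.05, 2.79], [-1.13, 4.28], [0.06, 2.93], [-2.69, 2.69]. Speed limits (rad/s): [2.22, 2.22, 2.79, 3.14, 3.14, 3.14].

## Interface

Orientations are given as [roll, pitch, yaw] about the fixed x, y, z axes, in that order (R = Rz(yaw) Ry(pitch) Rx(roll)).
In Python, from cell import env, read_camera, get_calibration gives the robot as it stands.
- The arm moves only by the tool arm_command, never from a script. Its argument "targets" is a list of rows, each a list of 3 entries, a list of its own where there are three numbers: the turn, a rotation vector about the tool's x, y, z in rad, then the shift along the tool's x, y, z in m, then the closure in counts, from 0 (fully open) to 255 (shut). In form: [[[rx, ry, rz], [tx, ty, tz], fingers], ...]. A call has 1 to 8 rows; each row is the pose to reach, as a shift and turn from the pose commanded when the call began, along the tool's axes at that moment; what a row does not reach only later rows make up. A row lasts 1/10 s, in which the tool goes at most 50 mm and 8.59 degrees, less where a joint would pass 70% of its speed; a pose out of reach is approached as far as the arm can. A call with a gripper value outside its range is refused whole. The fingers move at their own pace and stop on an object; the grip force is fixed at half the most. Time passes only in rows, so rows that repeat a pose let the fingers close. It gives the time, the measured TCP pose, the force and the opening at its end, in the units of the state.
- env.state(): the state, without advancing time (a new reading comes with each control period).
- read_camera(name): name is "scene" or "top"; returns (picture, depth): 420x560x3 uint8, blue, green, red; 420x560 float32, mm along the optical axis (not along the pixel's ray), 0 where there is no reading.
- get_calibration(name): a dict with "vfov" (degrees; the focal length in pixels is half the picture's height over the tangent of half this angle, whatever the lens; pixels are square), "cx", "cy" (the principal point, pixels), "world_from_camera" (4x4, takes a point from camera to world coordinates). Camera axes: x right, y down, z forward; pixel columns grow to the right and rows downward; lengths in mm; the calibration is good to about 2 mm. A picture is of the moment at which its call begins. get_calibration takes no time and is no camera call.
- env.job_done(): hands the job in, once; it reports no verdict.
The state is a dict: "t": time; "joints": joint angles; "qvel": joint speeds; "tau": joint torques, N m; "eef_pos": TCP position; "tcp_rot": TCP orientation; "ft_force": force on the tool from outside, world axes, zero at the start; "moment": the same for the moment, N m; "opening": opening from 0.0 (shut) to 1.0 (fully open).
Only numpy, scipy, OpenCV 4.12 (cv2) and the standard library are available. Lean on these libraries where they do the work, as an engineer would, in place of code of your own. Each camera call takes 0.05 s, during which the arm holds its last target.

## Working session

There is one attempt and no reset: what is moved stays moved. The work goes in short steps, Python scripts to look and compute and a tool call to move; the robot and the scene stay as the last step left them, time stands still between calls to the robot, and variables do not carry over. Pictures are saved under pics/ and viewed, and the job is handed in when it is done.

Besides the shell and the picture viewer there is one more tool, called after "Emit:" as a command line: name --argument value ..., lists and objects as JSON in quotes. arm_command: Moves the arm, as the interface text tells. Its arguments: {"type":"object","properties":{"targets":{"type":"array"}},"required":["targets"]}

```bash
ls; mkdir -p pics
cat > h.py <<'E'
import numpy as np, cv2
from cell import env, read_camera, get_calibration
def K(name):
    c=get_calibration(name); f=210/np.tan(np.radians(c["vfov"])/2); return f,c["cx"],c["cy"],np.array(c["world_from_camera"])
def pts(name,d):
    f,cx,cy,T=K(name); v,u=np.mgrid[0:420,0:560]
    P=np.stack([(u-cx)/f*d,(v-cy)/f*d,d],-1)@T[:3,:3].T+T[:3,3]; P[d==0]=np.nan; return P
def ray(name,u,v,z):
    f,cx,cy,T=K(name); r=T[:3,:3]@np.array([(u-cx)/f,(v-cy)/f,1]); o=T[:3,3]; return o+r*(z-o[2])/r[2]
E
python3 - <<'E'
from h import *
for n in("top","scene"):
    i,d=read_camera(n); cv2.imwrite(f"pics/{n}0.png",i); np.savez(f"{n}0.npz",i=i,d=d); c=get_calibration(n); print(c)
print(env.state())
E
```

```text
pics
{'vfov': 44.631186770270055, 'cx': 275.0527719017551, 'cy': 220.27185053146766, 'world_from_camera': array([[-2.07875853e-02, -9.97875697e-01,  6.17411507e-02,
         4.48819783e+02],
       [-9.99737701e-01,  2.13407087e-02,  8.31280040e-03,
         1.30867565e+02],
       [-9.61274141e-03, -6.15521530e-02, -9.98057577e-01,
         1.26052197e+03],
       [ 0.00000000e+00,  0.00000000e+00,  0.00000000e+00,
         1.00000000e+00]])}
{'vfov': 53.67337581079385, 'cx': 282.79695949222435, 'cy': 210.269563446169, 'world_from_camera': array([[-8.17476295e-01, -3.32805086e-01,  4.70077952e-01,
         7.53850975e+01],
       [-5.75797787e-01,  4.52720517e-01, -6.80809108e-01,
         8.04728753e+02],
       [ 1.37628002e-02, -8.27215152e-01, -5.61716723e-01,
         6.03084029e+02],
       [ 0.00000000e+00,  0.00000000e+00,  0.00000000e+00,
         1.00000000e+00]])}
{'t': 0.1, 'joints': array([-1.42256885e+00,  4.91511222e-01,  1.55937059e+00,  5.23583739e-06,
        1.09167085e+00, -1.05611247e-01]), 'qvel': array([-2.06231039e-05, -2.44203079e-03, -1.48881032e-03,  1.09898481e-03,
        1.56408264e-03, -1.85426084e-03]), 'tau': array([ 2.75629260e-03, -6.13626480e+01, -2.58603859e+01,  6.94394507e-02,
        4.70408262e-02, -5.53599909e-05]), 'eef_pos': array([ 156.93801414, -604.77138141,  214.11892772]), 'tcp_rot': array([-3.14063849e+00, -1.05817147e-04,  2.53836261e-01]), 'ft_force': array([0.58696227, 0.2190457 , 0.21969148]), 'moment': array([ 0.04397688, -0.03533945,  0.00133456]), 'opening': 1.0001810506471533}
```

View pics/top0.png

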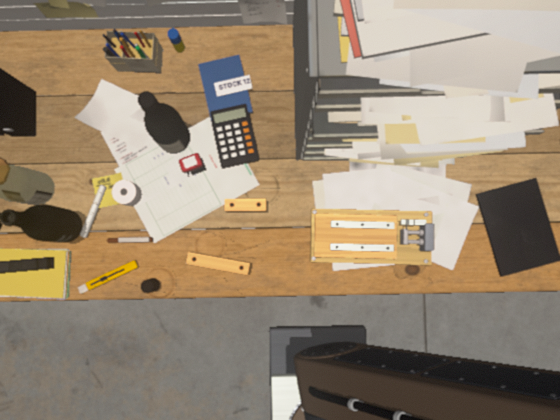

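View pics/scene0.png

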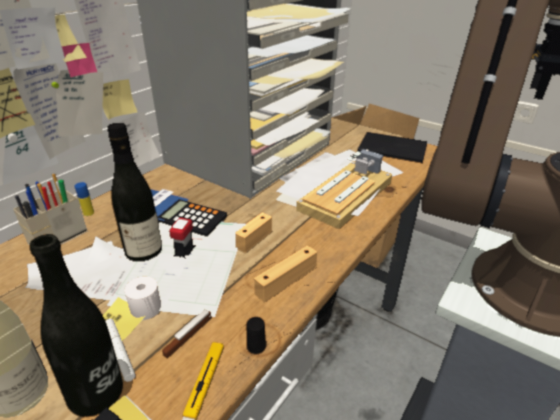

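The top view shows the long cleat at about (218,263), the short one at (245,205) and the jig at (372,237). The jig's stop is at its right end, about (425,236). Next I measure these, using two views.

Run:
```python
from h import *
S=np.load("top0.npz"); i,d=S["i"],S["d"]; P=pts("top",d)
hsv=cv2.cvtColor(i,cv2.COLOR_BGR2HSV)
for u,v in[(218,263),(200,262),(245,205),(322,220),(372,237),(362,225),(362,247),(405,225),(427,237),(431,228),(408,237)]: print((u,v),P[v,u].round(1),hsv[v,u])
z=P[...,2]
# cleats by height and colour
def box(n,u0,v0,u1,v1,lo,hi):
    m=np.zeros(z.shape,np.uint8); m[v0:v1,u0:u1]=((z>lo)&(z<hi))[v0:v1,u0:u1]
    c=max(cv2.findContours(m,0,2)[0],key=cv2.contourArea)
    zz=np.nanmedian(z[m>0]); q=np.array([ray("top",*p,zz)[:2] for p in c[:,0]],np.float32)
    r=cv2.minAreaRect(q); print(n,m.sum(),zz,r,cv2.boxPoints(r).round(1).tolist())
box("long",180,240,260,285,30,60); box("short",215,190,275,220,30,60); box("jigboard",300,200,440,275,30,60); box("housing",395,210,440,260,70,95)
a=cv2.resize(i[185:285,180:440],None,fx=3,fy=3,interpolation=2); cv2.imwrite("pics/t1.png",a)
S=np.load("scene0.npz"); i2,d2=S["i"],S["d"]; P2=pts("scene",d2)
a=cv2.resize(i2[140:305,225:400],None,fx=3.6,fy=3.6,interpolation=2); cv2.imwrite("pics/s1.png",a)
# tall objects near work
m=(z>100)&(P[...,0]<650)
for yy in range(-400,500,50):
    k=m&(abs(P[...,1]-yy)<25); k2=(P2[...,2]>100)&(abs(P2[...,1]-yy)<25)&(P2[...,0]>300)
    print(yy,"top minx",np.nanmin(P[k][:,0]) if k.any() else None,"scene", np.nanpercentile(P2[k2][:,0],1) if k2.any() else None)
```

```text
(218, 263) [425.5 277.9  48.7] [ 18 132 239]
(200, 262) [428.8 320.3  49.7] [ 18 132 238]
(245, 205) [562.  211.9  45. ] [ 19 127 245]
(322, 220) [522.5  29.   40.7] [ 17 134 233]
(372, 237) [479.4 -88.2  44. ] [ 16 135 217]
(362, 225) [508.2 -64.6  48.9] [ 20  19 165]
(362, 247) [456.2 -63.2  47.5] [ 17  17 132]
(405, 225) [ 506.8 -170.5   31.3] [ 17  73 126]
(427, 237) [ 475.7 -207.    83.6] [120   2 155]
(431, 228) [ 496.4 -218.1   79.6] [150   5 150]
(408, 237) [ 477.8 -175.8   34.6] [ 18  96 189]
long 808 46.48949898791204 ((425.16961669921875, 278.1533203125), (150.38803100585938, 30.181076049804688), 78.58668518066406) [[395.5, 207.39999389648438], [425.1000061035156, 201.5], [454.79998779296875, 348.8999938964844], [425.29998779296875, 354.79998779296875]]
short 545 46.48931184272442 ((563.0109252929688, 210.66993713378906), (97.83997344970703, 31.10039520263672), 88.87123107910156) [[546.5, 162.10000610351562], [577.5999755859375, 161.5], [579.5, 259.29998779296875], [548.4000244140625, 259.8999938964844]]
jigboard 5034 40.12489377703889 ((481.28070068359375, -87.69166564941
[... 645 characters left out ...]
16.2805480551956
-200 top minx 276.9728735324974 scene 613.9752657926718
-150 top minx 243.63709964394695 scene 612.3615329861564
-100 top minx 214.6232265291842 scene 611.847713240466
-50 top minx 184.93183295183263 scene 636.1686030784666
0 top minx 155.0181869271915 scene 639.3216120493241
50 top minx 122.45107388590571 scene 639.6400195790998
100 top minx 109.26054933845006 scene 674.0110858548478
150 top minx None scene 1016.8491178828972
200 top minx None scene 1019.9983959262001
250 top minx None scene 999.9262094294709
300 top minx None scene 999.0964846939215
350 top minx None scene 707.6261713083422
400 top minx None scene 701.8891854724791
450 top minx None scene 726.3047212875707
```

```bash
sleep 1; ls pics
```

```text
s1.png
scene0.png
t1.png
top0.png
```

View pics/t1.png

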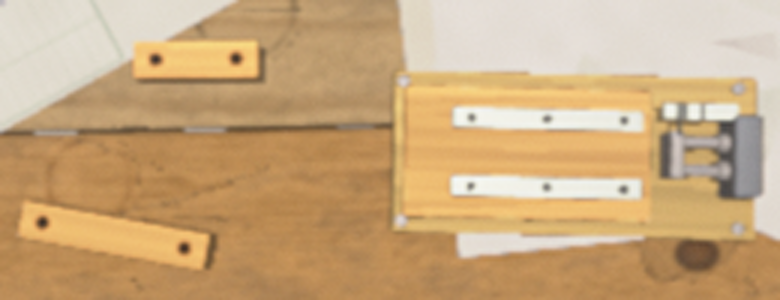

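View pics/s1.png

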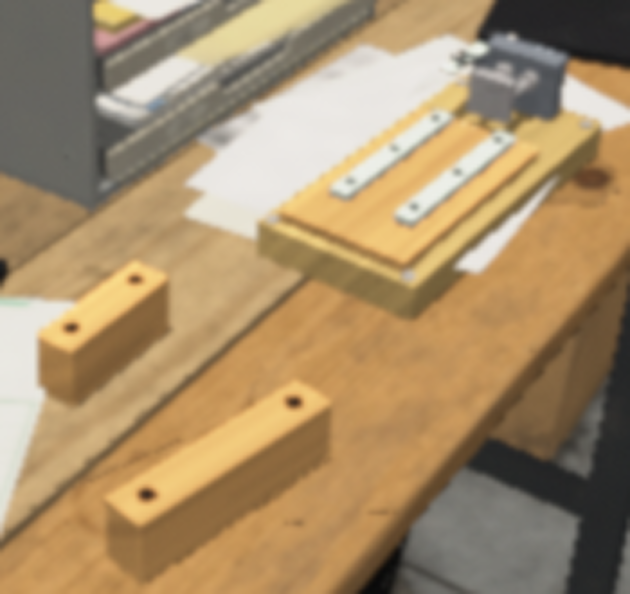

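The top crop shows both rails at rows 118 and 186 of the crop, the stop face at crop (665,155), and the pointer strip beside it. Next I fit the rails in both views and triangulate the cleat's screw holes.

```bash
cat > jig.py <<'E'
from h import *
def rails(n):
    S=np.load(n+"0.npz"); i=S["i"]; hsv=cv2.cvtColor(i,cv2.COLOR_BGR2HSV)
    P=pts(n,S["d"]); 
    m=((hsv[...,1]<60)&(hsv[...,2]>110)&(P[...,2]>38)&(P[...,2]<60)&(P[...,1]>-165)&(P[...,1]<40)&(P[...,0]>430)&(P[...,0]<535)).astype(np.uint8)
    cs=sorted(cv2.findContours(m,0,2)[0],key=cv2.contourArea)[-2:]
    out=[]
    for c in cs:
        q=np.array([ray(n,*p,48)[:2] for p in c[:,0]],np.float32); r=cv2.minAreaRect(q)
        b=cv2.boxPoints(r); print(n,cv2.contourArea(c),np.nanmedian(P[...,2][m>0]),r)
        M=m*0; cv2.drawContours(M,[c],0,1,-1); yx=np.argwhere(M); g=np.array([ray(n,x,y,48)[:2] for y,x in yx]); 
        u=np.linalg.svd(g-g.mean(0))[2][0]; u*=np.sign(u[1]); print("  mean",g.mean(0).round(1),"ang from +y deg",np.degrees(np.arctan2(-u[0],u[1])).round(2)); out.append(g.mean(0))
    print(n,"mid",np.mean(out,0), "perp dir deg",np.degrees(np.arctan2(*(out[1]-out[0])[::-1])))
rails("top"); rails("scene")
E
python3 jig.py
python3 - <<'E'
from h import *
# cleat holes in both views, triangulated
def holes(n,box):
    S=np.load(n+"0.npz"); i=S["i"]; u0,v0,u1,v1=box; g=i[...,2].astype(np.uint8)[v0:v1,u0:u1]
    P=pts(n,S["d"])[v0:v1,u0:u1]; top=cv2.morphologyEx(((P[...,2]>40)&(P[...,2]<54)).astype(np.uint8),3,np.ones((5,5),np.uint8))
    gf=g.astype(float); bh=cv2.morphologyEx(g,cv2.MORPH_BLACKHAT,np.ones((9,9),np.uint8))*cv2.erode(top,np.ones((3,3)))
    out=[]
    for _ in range(2):
        _,v,_,(x,y)=cv2.minMaxLoc(bh); w=bh[max(y-3,0):y+4,max(0,x-3):x+4].astype(float); yy,xx=np.mgrid[max(y-3,0):max(y-3,0)+w.shape[0],max(0,x-3):max(0,x-3)+w.shape[1]]
        out.append(((w*xx).sum()/w.sum()+u0,(w*yy).sum()/w.sum()+v0)); cv2.circle(bh,(x,y),6,0,-1)
    return out
A=holes("top",(180,240,260,285)); B=holes("scene",(250,240,322,302)); print(A,B)
def tri(pa,pb):
    o=[];D=[]
    for n,p in(("top",pa),("scene",pb)):
        f,cx,cy,T=K(n); r=T[:3,:3]@[(p[0]-cx)/f,(p[1]-cy)/f,1]; D.append(r/np.linalg.norm(r)); o.append(T[:3,3])
    s=np.linalg.lstsq(np.array([D[0],-D[1]]).T,o[1]-o[0],rcond=None)[0]; a=o[0]+s[0]*D[0]; b=o[1]+s[1]*D[1]; return (a+b)/2,np.linalg.norm(a-b)
A.sort();B.sort()
for a,b in zip(A,B): print(tri(a,b))
E
```

```text
top 342.5 48.60209913412825 ((510.0551452636719, -64.7574462890625), (146.8526153564453, 15.61515998840332), 87.4466552734375)
  mean [509.9 -65.4] ang from +y deg -2.63
top 351.5 48.60209913412825 ((456.0878601074219, -61.88294219970703), (148.86264038085938, 16.07939338684082), 87.00836944580078)
  mean [456.4 -60.5] ang from +y deg -2.69
top mid [483.17632258 -62.90721528] perp dir deg 174.7752000037608
scene 176.0 47.12513734205254 ((508.3229675292969, -58.320587158203125), (151.78201293945312, 20.060100555419922), 86.97372436523438)
  mean [508.4 -54.3] ang from +y deg -2.46
scene 191.5 47.12513734205254 ((454.737060546875, -56.13481140136719), (153.9298858642578, 19.67838478088379), 87.12278747558594)
  mean [454.7 -52.5] ang from +y deg -2.43
scene mid [481.557058   -53.41158066] perp dir deg 178.12540483108853
[(np.float64(240.9558521560575), np.float64(267.2017453798768)), (np.float64(193.6921539230385), np.float64(258.69465267366314))] [(np.float64(265.2766265060241), np.float64(276.8944578313253)), (np.float64(306.1578947368421), np.float64(251.24985540775015))]
(array([437.1060151 , 336.06771196,  45.32385057]), np.float64(0.7022000822260756))
(array([414.70406405, 224.20471363,  45.2136047 ]), np.float64(0.6869954832008116))
```

```bash
cat > mv.py <<'E'
from h import *
import sys
from scipy.spatial.transform import Rotation as R
def goal(x,y,z,yaw):
    s=env.state(); R0=R.from_euler("xyz",s["tcp_rot"]); G=R.from_euler("xyz",[np.pi,0,np.radians(yaw)])
    t=R0.inv().apply(np.array([x,y,z])-s["eef_pos"])/1000; r=(R0.inv()*G).as_rotvec()
    print("turn",r.round(4),"shift",t.round(4),"len",np.linalg.norm(t).round(3),"| t",round(s["t"],2),"pos",s["eef_pos"].round(1),"rpy",np.degrees(s["tcp_rot"]).round(2),"F",s["ft_force"].round(1),"op",round(s["opening"],4),"q",s["joints"].round(2))
goal(*map(float,sys.argv[1:5]))
E
python3 mv.py 470 -250 240 78.6
```

```text
turn [-8.000e-04 -6.000e-04 -1.118e+00] shift [ 0.3921 -0.2648 -0.0256] len 0.474 | t 0.1 pos [ 156.9 -604.8  214.1] rpy [-1.7995e+02 -1.0000e-02  1.4540e+01] F [0.6 0.2 0.2] op 1.0002 q [-1.42  0.49  1.56  0.    1.09 -0.11]
```

Emit:
arm_command --targets '[[[0,0,-1.118],[0.392,-0.265,-0.026],0],[[0,0,-1.118],[0.392,-0.265,-0.026],0],[[0,0,-1.118],[0.392,-0.265,-0.026],0],[[0,0,-1.118],[0.392,-0.265,-0.026],0],[[0,0,-1.118],[0.392,-0.265,-0.026],0],[[0,0,-1.118],[0.392,-0.265,-0.026],0],[[0,0,-1.118],[0.392,-0.265,-0.026],0],[[0,0,-1.118],[0.392,-0.265,-0.026],0]]'

```text
t: 0.9
eef_pos: [422.0, -303.6, 236.6]
tcp_rot: [-3.141, 0.0, 1.377]
ft_force: [0.7, -0.5, 0.2]
opening: 1.001
```

```bash
python3 mv.py 426 280 140 78.6
```

```text
turn [-0.0001  0.      0.0055] shift [ 0.5735 -0.1083  0.0966] len 0.592 | t 0.9 pos [ 422.  -303.6  236.6] rpy [-179.99    0.     78.91] F [ 0.7 -0.5  0.2] op 1.0008 q [-0.75  0.32  1.78 -0.    1.04 -0.56]
```

Emit:
arm_command --targets '[[[0,0,0.005],[0.3,-0.1,0.03],0],[[0,0,0.005],[0.3,-0.1,0.03],0],[[0,0,0.005],[0.3,-0.1,0.03],0],[[0,0,0.005],[0.3,-0.1,0.03],0],[[0,0,0.005],[0.3,-0.1,0.03],0],[[0,0,0.005],[0.3,-0.1,0.03],0],[[0,0,0.005],[0.35,-0.1,0.05],0],[[0,0,0.005],[0.4,-0.1,0.06],0]]'

```text
t: 1.7
eef_pos: [397.8, 88.1, 181.1]
tcp_rot: [3.141, 0.0, 1.367]
ft_force: [1.9, -0.3, -0.2]
opening: 1.002
```

```bash
python3 mv.py 425.5 279 120 78.6
```

```text
turn [ 0.0005  0.     -0.0053] shift [ 0.1926 -0.0117  0.0611] len 0.202 | t 1.7 pos [397.8  88.1 181.1] rpy [179.97   0.    78.3 ] F [ 1.9 -0.3 -0.2] op 1.0016 q [ 0.06  0.23  2.1  -0.    0.81  0.26]
```

Emit:
arm_command --targets '[[[0,0,-0.005],[0.193,-0.012,0.061],0],[[0,0,-0.005],[0.193,-0.012,0.061],0],[[0,0,-0.005],[0.193,-0.012,0.061],0],[[0,0,-0.005],[0.193,-0.012,0.061],0],[[0,0,-0.005],[0.193,-0.012,0.061],0],[[0,0,-0.005],[0.193,-0.012,0.061],0],[[0,0,-0.005],[0.193,-0.012,0.061],0]]'

```text
t: 2.4
eef_pos: [425.6, 276.9, 120.5]
tcp_rot: [-3.141, 0.0, 1.372]
ft_force: [0.3, 0.3, 0.2]
opening: 0.999
```

```bash
python3 mv.py 425.5 279 17 78.6
python3 - <<'E'
from h import *
i,d=read_camera("top"); cv2.imwrite("pics/t2.png",cv2.resize(i[185:325,140:300],None,fx=4,fy=4))
i,d=read_camera("scene"); cv2.imwrite("pics/s2.png",i)
E
```

```text
turn [-0.0003  0.0005 -0.0003] shift [ 0.0021 -0.0005  0.1035] len 0.103 | t 2.4 pos [425.6 276.9 120.5] rpy [-1.7998e+02  3.0000e-02  7.8580e+01] F [0.3 0.3 0.2] op 0.9988 q [ 0.45  0.45  1.94 -0.    0.74  0.65]
```

View pics/s2.png

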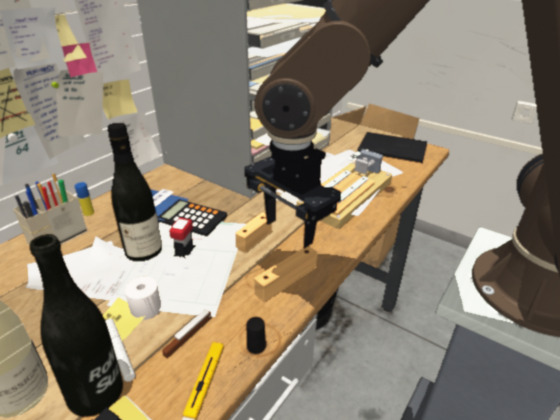

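The gripper stands centred over the long cleat at about (287,270), with one finger on each side of it. Next it goes down.

Emit:
arm_command --targets '[[[0,0,0],[0.002,0,0.04],0],[[0,0,0],[0.002,0,0.08],0],[[0,0,0],[0.002,0,0.104],0],[[0,0,0],[0.002,0,0.104],100],[[0,0,0],[0.002,0,0.104],150],[[0,0,0],[0.002,0,0.104],165],[[0,0,0],[0.002,0,0.104],165],[[0,0,0],[0.002,0,0.104],165]]'

```text
t: 3.3
eef_pos: [426.7, 279.7, 17.4]
tcp_rot: [3.14, -0.001, 1.372]
ft_force: [0.0, -0.3, -0.1]
opening: 0.639
```

Emit:
arm_command --targets '[[[0,0,0],[0,0,0],180],[[0,0,0],[0,0,0],180],[[0,0,0],[0,0,0],180],[[0,0,0],[0,0,0],180]]'

```text
t: 3.7
eef_pos: [426.2, 279.6, 16.3]
tcp_rot: [-3.141, 0.0, 1.372]
ft_force: [-0.1, -0.2, 1.2]
opening: 0.32
```

```bash
python3 mv.py 425.5 279 120 78.6
```

```text
turn [-0.0001  0.0002  0.    ] shift [-0.0007 -0.0006 -0.1037] len 0.104 | t 3.7 pos [426.2 279.6  16.3] rpy [-1.7999e+02  1.0000e-02  7.8600e+01] F [-0.1 -0.2  1.2] op 0.3201 q [ 0.45  0.63  2.01 -0.    0.5   0.65]
```

Emit:
arm_command --targets '[[[0,0,0],[0,0,0],180],[[0,0,0],[0,0,0],180],[[0,0,0],[0,0,0],180],[[0,0,0],[0,0,0],180]]'

```text
t: 4.1
eef_pos: [426.2, 279.6, 16.3]
tcp_rot: [-3.142, 0.0, 1.372]
ft_force: [-0.7, -0.1, 0.7]
opening: 0.316
```

```bash
python3 mv.py 425.5 279 120 78.6
```

```text
turn [-0.0001  0.0001 -0.    ] shift [-0.0007 -0.0006 -0.1037] len 0.104 | t 4.1 pos [426.2 279.6  16.3] rpy [-1.7999e+02  1.0000e-02  7.8600e+01] F [-0.7 -0.1  0.7] op 0.3162 q [ 0.45  0.63  2.01 -0.    0.5   0.65]
```

Emit:
arm_command --targets '[[[0,0,0],[0,0,0],185],[[0,0,0],[0,0,0],185],[[0,0,0],[0,0,0],185]]'

```text
t: 4.4
eef_pos: [426.2, 279.6, 16.3]
tcp_rot: [-3.142, 0.0, 1.372]
ft_force: [0.1, 0.2, 1.2]
opening: 0.318
```

```bash
python3 mv.py 425.5 279 120 78.6
```

```text
turn [-0.0001  0.0001 -0.0001] shift [-0.0007 -0.0006 -0.1037] len 0.104 | t 4.4 pos [426.2 279.6  16.3] rpy [-1.80e+02  1.00e-02  7.86e+01] F [0.1 0.2 1.2] op 0.3179 q [ 0.45  0.63  2.01 -0.    0.5   0.65]
```

Emit:
arm_command --targets '[[[0,0,0],[0,0,-0.01],185],[[0,0,0],[0,0,-0.03],185],[[0,0,0],[0,0,-0.06],185],[[0,0,0],[0,0,-0.09],185],[[0,0,0],[0,0,-0.11],185],[[0,0,0],[0,0,-0.11],185]]'

```text
t: 5.0
eef_pos: [427.2, 280.0, 129.2]
tcp_rot: [3.138, -0.003, 1.372]
ft_force: [0.5, 0.2, -1.5]
opening: 0.313
```

```bash
python3 mv.py 482.5 -55 126 87.4
```

```text
turn [ 0.0042 -0.0026 -0.1537] shift [-0.3175  0.1204  0.0028] len 0.34 | t 5.0 pos [427.2 280.  129.2] rpy [ 1.7977e+02 -1.6000e-01  7.8600e+01] F [ 0.5  0.2 -1.5] op 0.3132 q [ 0.45  0.44  1.93 -0.    0.76  0.65]
```

Emit:
arm_command --targets '[[[0,0,-0.02],[-0.03,0.012,0],185],[[0,0,-0.04],[-0.07,0.027,0],185],[[0,0,-0.06],[-0.11,0.042,0],185],[[0,0,-0.08],[-0.15,0.057,0],185],[[0,0,-0.1],[-0.19,0.072,0],185],[[0,0,-0.12],[-0.23,0.088,0],185],[[0,0,-0.14],[-0.27,0.103,0],185],[[0,0,-0.154],[-0.3,0.114,0],185]]'

```text
t: 5.8
eef_pos: [478.5, -39.3, 125.6]
tcp_rot: [-3.141, 0.0, 1.525]
ft_force: [0.2, 0.4, -1.5]
opening: 0.314
```

```bash
python3 mv.py 482.5 -55 110 87.4
```

```text
turn [-0.0009  0.0001  0.    ] shift [-0.0155  0.0047  0.0156] len 0.023 | t 5.8 pos [478.5 -39.3 125.6] rpy [-179.95    0.     87.4 ] F [ 0.2  0.4 -1.5] op 0.3135 q [-0.22  0.41  2.   -0.    0.72 -0.17]
```

Emit:
arm_command --targets '[[[0,0,0],[-0.015,0.005,0.008],185],[[0,0,0],[-0.015,0.005,0.016],185],[[0,0,0],[-0.015,0.005,0.016],185],[[0,0,0],[-0.015,0.005,0.016],185]]'

```text
t: 6.2
eef_pos: [482.5, -51.1, 109.9]
tcp_rot: [-3.14, -0.0, 1.527]
ft_force: [0.8, 0.2, -1.4]
opening: 0.315
```

```bash
python3 mv.py 482.5 -55 60 87.4
python3 - <<'E'
from h import *
for n in("top","scene"):
    i,d=read_camera(n); np.savez(n+"3.npz",i=i,d=d)
    c=i[170:310,290:460] if n=="top" else i[100:260,260:430]
    cv2.imwrite(f"pics/{n}3.png",cv2.resize(c,None,fx=3.5,fy=3.5,interpolation=2))
E
```

```text
turn [-0.0015 -0.0003  0.0014] shift [-0.004   0.0002  0.0498] len 0.05 | t 6.2 pos [482.5 -51.1 109.9] rpy [-1.7991e+02 -2.0000e-02  8.7480e+01] F [ 0.8  0.2 -1.4] op 0.3149 q [-0.24  0.45  2.01  0.    0.69 -0.2 ]
```

View pics/top3.png

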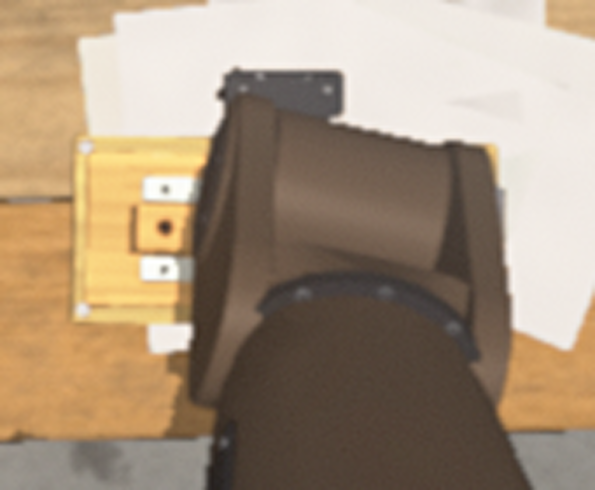

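View pics/scene3.png

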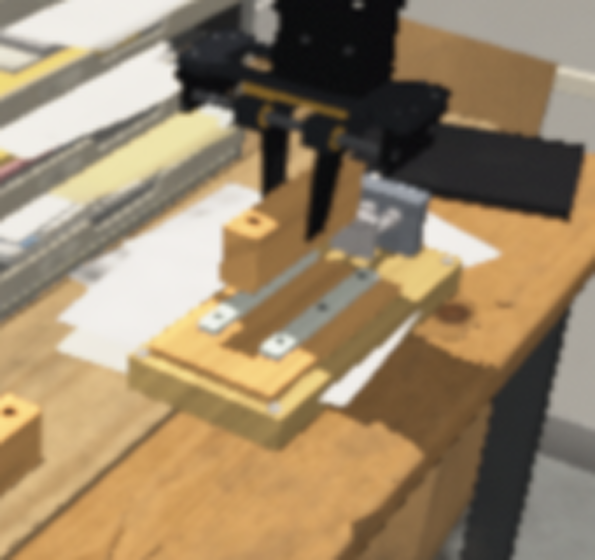

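Run:
```python
from h import *
S=np.load("top3.npz"); P=pts("top",S["d"])
print(ray("top",337.1,234.9,139.6),ray("top",337.1,223.7,48),ray("top",337.1,247.1,48),P[235,333],P[235,337])
# edges of cleat's end in x by depth at columns
i=S["i"]
for u in (332,336,340):
    z=P[:,u,2]; v=np.where((z>125)&(z<155)&(np.arange(420)>215)&(np.arange(420)<255))[0]; print(u,v.min(),v.max(),ray("top",u,v.min()-.5,139.6)[:2],ray("top",u,v.max()+.5,139.6)[:2])
    print(i[218:254,u].tolist() if u==336 else '')
# scene: hole & rails
S2=np.load("scene3.npz")
uv=[(260+254/3.5,100+219/3.5,139.6),(260+218/3.5,100+318/3.5,48),(260+279/3.5,100+343/3.5,48)]
for u,v,z in uv: print(ray("scene",u,v,z))
```

```text
[483.18710463   5.09219209 139.6       ] [512.54169986  -5.93601066  48.        ] [457.16040966  -4.37126795  48.        ] [483.23542165  13.79544773 137.05534813] [482.9292479    5.47742829 141.03276365]
332 228 241 [499.63121222  15.79265772] [468.9903059   16.63961237]

336 228 241 [499.4452365    7.04080788] [468.80694158   7.90241357]
[[118, 198, 244], [131, 208, 247], [193, 233, 249], [246, 250, 251], [233, 241, 241], [181, 194, 196], [169, 180, 184], [220, 228, 229], [235, 243, 242], [173, 202, 220], [116, 180, 230], [125, 211, 250], [129, 212, 249], [122, 200, 247], [105, 171, 230], [66, 106, 149], [45, 61, 87], [52, 71, 99], [70, 112, 159], [102, 169, 229], [124, 205, 249], [126, 207, 249], [115, 191, 243], [86, 147, 199], [94, 124, 155], [186, 202, 212], [250, 254, 252], [231, 239, 240], [160, 170, 173], [153, 160, 164], [206, 217, 218], [231, 236, 237], [152, 191, 223], [115, 196, 244], [120, 202, 246], [119, 197, 243]]
340 228 241 [499.25928873  -1.70972669] [468.62360478  -0.83347437]

[484.33436137   5.47015552 139.6       ]
[ 5.09339100e+02 -4.30164778e-01  4.80000000e+01]
[456.7418286    3.11962715  48.        ]
```

Emit:
arm_command --targets '[[[0,0,0.001],[-0.002,0.0007,0.01],185],[[0,0,0.001],[-0.002,0.0007,0.022],185],[[0,0,0.001],[-0.002,0.0007,0.034],185],[[0,0,0.001],[-0.002,0.0007,0.042],185],[[0,0,0.001],[-0.002,0.0007,0.042],185],[[0,0,0.001],[-0.002,0.0007,0.042],185]]'

```text
t: 6.9
eef_pos: [483.7, -54.2, 68.4]
tcp_rot: [-3.141, 0.0, 1.525]
ft_force: [0.3, 0.5, -1.2]
opening: 0.313
```

```bash
python3 mv.py 483 -55 60 87.4
python3 - <<'E'
from h import *
for n in("top","scene"):
    i,d=read_camera(n); np.savez(n+"4.npz",i=i,d=d)
    c=i[195:275,300:400] if n=="top" else i[130:250,280:400]
    cv2.imwrite(f"pics/{n}4.png",cv2.resize(c,None,fx=5,fy=5,interpolation=2))
E
```

```text
turn [-0.0002  0.0001 -0.0003] shift [-0.0009 -0.0006  0.0084] len 0.008 | t 6.9 pos [483.7 -54.2  68.4] rpy [-179.99    0.     87.38] F [ 0.3  0.5 -1.2] op 0.3126 q [-0.25  0.52  2.04 -0.    0.59 -0.2 ]
```

View pics/top4.png

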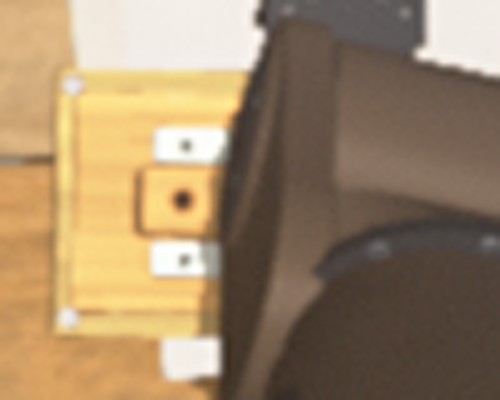

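View pics/scene4.png

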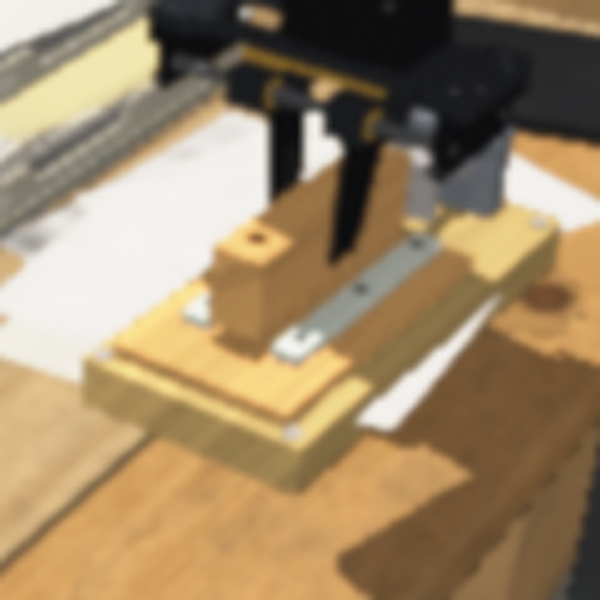

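Emit:
arm_command --targets '[[[0,0,0],[0,0,0.005],185],[[0,0,0],[0,0,0.009],185],[[0,0,0],[0,0,0.01],185],[[0,0,0],[0,0,0.01],185],[[0,0,0],[0,0,0.01],185]]'

```text
t: 7.5
eef_pos: [483.7, -54.3, 58.4]
tcp_rot: [3.142, 0.0, 1.525]
ft_force: [-0.5, 0.4, -1.5]
opening: 0.316
```

Emit:
arm_command --targets '[[[0,0,0],[0,0,0.001],185],[[0,0,0],[0,0,0.001],185],[[0,0,0],[0,0,0.001],185]]'

```text
t: 7.8
eef_pos: [483.6, -54.3, 57.4]
tcp_rot: [3.142, 0.0, 1.525]
ft_force: [-0.4, 0.5, -0.8]
opening: 0.318
```

Emit:
arm_command --targets '[[[0,0,0],[0,0,0.0007],185],[[0,0,0],[0,0,0.0007],185],[[0,0,0],[0,0,0.0007],185]]'

```text
t: 8.1
eef_pos: [483.6, -54.3, 56.7]
tcp_rot: [-3.142, 0.0, 1.525]
ft_force: [0.5, 0.3, -1.6]
opening: 0.315
```

Emit:
arm_command --targets '[[[0,0,0],[0,0,0.0005],185],[[0,0,0],[0,0,0.0005],185],[[0,0,0],[0,0,0.0005],185]]'

```text
t: 8.4
eef_pos: [483.7, -54.3, 56.3]
tcp_rot: [3.141, 0.0, 1.525]
ft_force: [-0.1, 0.4, 2.4]
opening: 0.315
```

Emit:
arm_command --targets '[[[0,0,0],[0,0,0.0005],185],[[0,0,0],[0,0,0.0005],185],[[0,0,0],[0,0,0.0005],185]]'

```text
t: 8.7
eef_pos: [483.7, -54.3, 56.3]
tcp_rot: [3.141, 0.0, 1.525]
ft_force: [-3.3, 1.2, 11.8]
opening: 0.311
```

Emit:
arm_command --targets '[[[0,0,0],[0,0,-0.0005],185],[[0,0,0],[-0.003,0,-0.0005],185],[[0,0,0],[-0.006,0,-0.0005],185],[[0,0,0],[-0.009,0,-0.0005],185],[[0,0,0],[-0.012,0,-0.0005],185],[[0,0,0],[-0.012,0,-0.0005],185]]'

```text
t: 9.3
eef_pos: [483.3, -66.8, 56.3]
tcp_rot: [3.141, 0.0, 1.525]
ft_force: [-0.5, -0.1, 6.2]
opening: 0.312
```

```bash
python3 mv.py 483 -55 60 87.4
```

```text
turn [ 0.0004  0.0002 -0.0009] shift [ 0.0117 -0.0008 -0.0037] len 0.012 | t 9.3 pos [483.3 -66.8  56.3] rpy [1.7998e+02 1.0000e-02 8.7350e+01] F [-0.5 -0.1  6.2] op 0.3115 q [-0.27  0.54  2.04 -0.    0.56 -0.23]
```

Emit:
arm_command --targets '[[[0,0,0],[-0.002,0,-0.0003],185],[[0,0,0],[-0.004,0,-0.0003],185],[[0,0,0],[-0.006,0,-0.0003],185],[[0,0,0],[-0.006,0,-0.0003],185]]'

```text
t: 9.7
eef_pos: [482.8, -72.6, 56.4]
tcp_rot: [-3.141, 0.0, 1.525]
ft_force: [0.1, 0.1, -1.0]
opening: 0.318
```

Emit:
arm_command --targets '[[[0,0,0],[-0.002,0,0],185],[[0,0,0],[-0.004,0,0],185],[[0,0,0],[-0.004,0,0],185],[[0,0,0],[-0.004,0,0],185]]'

```text
t: 10.1
eef_pos: [482.6, -76.3, 56.5]
tcp_rot: [-3.142, 0.0, 1.525]
ft_force: [-0.2, -0.7, -1.3]
opening: 0.313
```

Emit:
arm_command --targets '[[[0,0,0],[-0.002,0,0],185],[[0,0,0],[-0.004,0,0],185],[[0,0,0],[-0.004,0,0],185],[[0,0,0],[-0.004,0,0],185]]'

```text
t: 10.5
eef_pos: [482.4, -80.3, 56.5]
tcp_rot: [3.142, 0.0, 1.525]
ft_force: [0.5, 1.1, -1.4]
opening: 0.316
```

Emit:
arm_command --targets '[[[0,0,0],[-0.002,0,0.0003],185],[[0,0,0],[-0.004,0,0.0003],185],[[0,0,0],[-0.004,0,0.0003],185],[[0,0,0],[-0.004,0,0.0003],185]]'

```text
t: 10.9
eef_pos: [482.3, -84.3, 56.3]
tcp_rot: [3.141, 0.0, 1.525]
ft_force: [-1.0, 2.5, 3.9]
opening: 0.313
```

Emit:
arm_command --targets '[[[0,0,0],[-0.002,0,0],185],[[0,0,0],[-0.004,0,0],185],[[0,0,0],[-0.004,0,0],185],[[0,0,0],[-0.004,0,0],185]]'

```text
t: 11.3
eef_pos: [482.1, -88.0, 56.3]
tcp_rot: [3.142, -0.0, 1.525]
ft_force: [-0.3, 5.4, 3.7]
opening: 0.313
```

```bash
python3 mv.py 483 -55 60 87.4
python3 - <<'E'
from h import *
for n in("scene",):
    i,d=read_camera(n); np.savez(n+"5.npz",i=i,d=d)
    c=i[130:230,300:400]
    cv2.imwrite(f"pics/{n}5.png",cv2.resize(c,None,fx=6,fy=6,interpolation=2))
E
```

```text
turn [ 0.     -0.0001 -0.0005] shift [ 0.033  -0.0006 -0.0037] len 0.033 | t 11.3 pos [482.1 -88.   56.3] rpy [ 1.800e+02 -1.000e-02  8.737e+01] F [-0.3  5.4  3.7] op 0.3127 q [-0.32  0.54  2.04  0.    0.56 -0.27]
```

View pics/scene5.png

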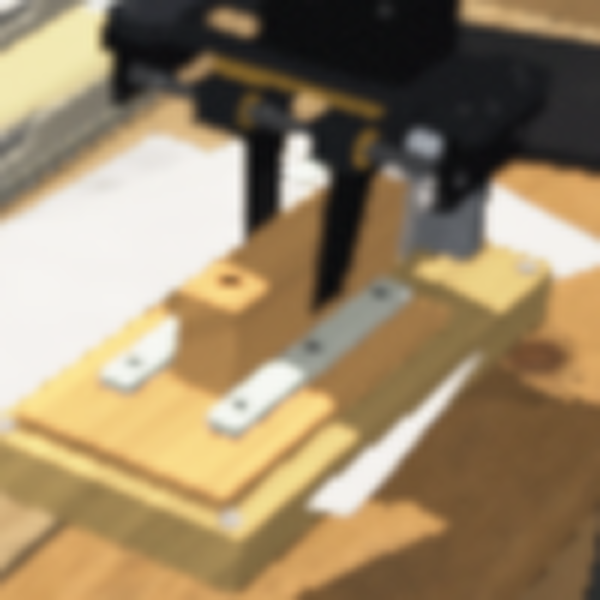

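Emit:
arm_command --targets '[[[0,0,0],[-0.002,0,0],185],[[0,0,0],[-0.004,0,0],185],[[0,0,0],[-0.006,0,0],185],[[0,0,0],[-0.006,0,0],185],[[0,0,0],[-0.006,0,0],185],[[0,0,0],[-0.006,0,0],185]]'

```text
t: 11.95
eef_pos: [481.8, -93.6, 56.3]
tcp_rot: [-3.142, -0.0, 1.525]
ft_force: [0.6, 9.7, 4.9]
opening: 0.318
```

```bash
python3 mv.py 483 -55 60 87.4
python3 - <<'E'
from h import *
S=[]
for k in range(4):
    i,d=read_camera("scene"); S.append(env.state()["ft_force"])
print(np.mean(S,0)); np.savez("scene6.npz",i=i,d=d)
cv2.imwrite("pics/scene6.png",cv2.resize(i[130:230,300:400],None,fx=6,fy=6,interpolation=2))
i,d=read_camera("top"); np.savez("top6.npz",i=i,d=d); cv2.imwrite("pics/top6.png",i)
E
```

```text
turn [-0.     -0.0005 -0.0005] shift [ 0.0387 -0.0006 -0.0036] len 0.039 | t 11.95 pos [481.8 -93.6  56.3] rpy [-1.800e+02 -3.000e-02  8.737e+01] F [0.6 9.7 4.9] op 0.3181 q [-0.33  0.54  2.04  0.    0.56 -0.28]
[0.62684816 9.37469479 5.03855997]
```

View pics/scene6.png

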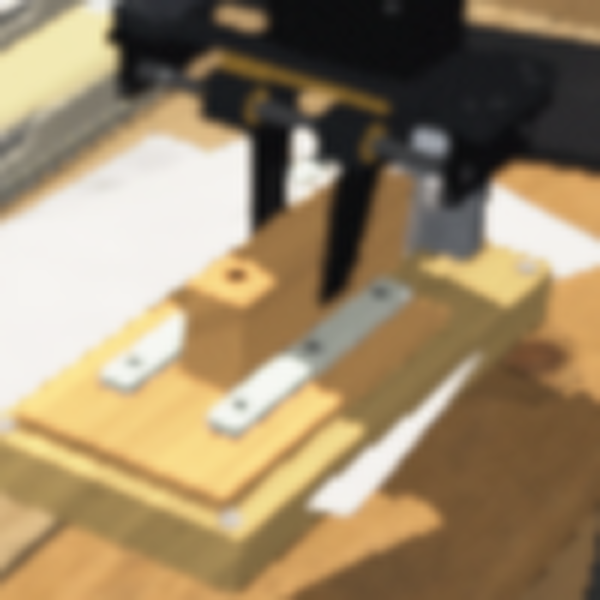

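View pics/top6.png

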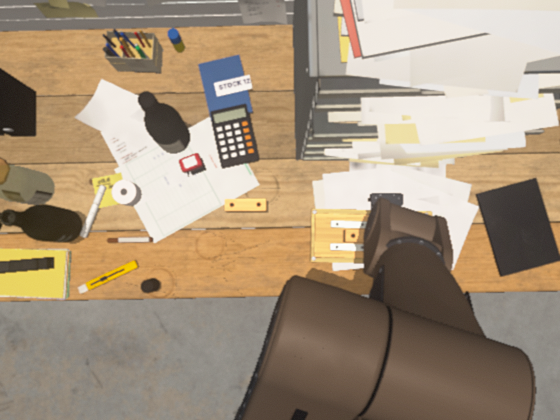

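Emit:
arm_command --targets '[[[0,0,0],[0,0,-0.0001],185],[[0,0,0],[0,0,-0.0001],185],[[0,0,0],[0,0,-0.0001],185],[[0,0,0],[0,0,-0.0001],185]]'

```text
t: 12.6
eef_pos: [481.8, -93.6, 56.3]
tcp_rot: [-3.142, -0.001, 1.525]
ft_force: [0.6, 10.0, 3.8]
opening: 0.311
```

```bash
python3 mv.py 483 -55 60 87.4
python3 - <<'E'
from h import *
S=[]
for k in range(4):
    i,d=read_camera("scene"); S.append(env.state()["ft_force"])
print(np.mean(S,0)); np.savez("scene7.npz",i=i,d=d)
a=np.load("scene0.npz")["i"]; b=np.load("scene5.npz")["i"]
print(a.shape)
row=[cv2.resize(x[142:180,335:385],None,fx=10,fy=10,interpolation=2)[:, :] for x in(a,i)]
cv2.imwrite("pics/cmp7.png",cv2.resize(np.hstack(row),None,fx=.79,fy=.79))
P=pts("scene",d)
# cleat's far-end hole in top view (moved with TCP?)
E
```

```text
turn [-0.0001 -0.0005 -0.0004] shift [ 0.0386 -0.0005 -0.0036] len 0.039 | t 12.6 pos [481.8 -93.6  56.3] rpy [-1.7999e+02 -3.0000e-02  8.7380e+01] F [ 0.6 10.   3.8] op 0.3113 q [-0.33  0.54  2.04  0.    0.56 -0.28]
[ 0.86404589 10.47514521  3.20519441]
(420, 560, 3)
```

View pics/cmp7.png

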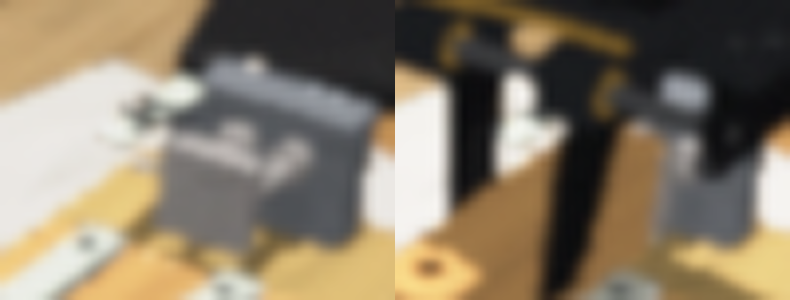

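Run:
```python
from h import *
a=np.load("top0.npz")["i"]; b=np.load("top6.npz")["i"]
print("stop row, unloaded:"); print([(u,a[235:240,u].mean(0).round().astype(int).tolist()) for u in range(394,414)])
print("cleat end:"); print([(u,b[232:235,u].mean(0).round().astype(int).tolist()) for u in range(336,352)])
cv2.imwrite("pics/z.png",np.hstack([cv2.resize(a[212:262,390:440],None,fx=8,fy=8,interpolation=2),cv2.resize(b[212:262,325:375],None,fx=8,fy=8,interpolation=2)]))
```

```text
stop row, unloaded:
[(394, [107, 171, 223]), (395, [107, 169, 222]), (396, [101, 158, 202]), (397, [100, 155, 188]), (398, [107, 165, 198]), (399, [96, 145, 174]), (400, [83, 106, 122]), (401, [81, 87, 95]), (402, [85, 90, 98]), (403, [121, 126, 134]), (404, [165, 172, 182]), (405, [187, 193, 205]), (406, [181, 187, 198]), (407, [154, 168, 183]), (408, [118, 154, 179]), (409, [104, 156, 188]), (410, [105, 158, 191]), (411, [107, 162, 194]), (412, [110, 166, 198]), (413, [111, 166, 199])]
cleat end:
[(336, [126, 204, 246]), (337, [125, 203, 246]), (338, [124, 203, 246]), (339, [124, 205, 246]), (340, [126, 206, 247]), (341, [126, 204, 248]), (342, [113, 182, 236]), (343, [86, 135, 179]), (344, [74, 111, 146]), (345, [100, 160, 216]), (346, [126, 205, 249]), (347, [130, 214, 251]), (348, [130, 214, 250]), (349, [130, 212, 250]), (350, [125, 204, 248]), (351, [113, 182, 233])]
```

View pics/z.png

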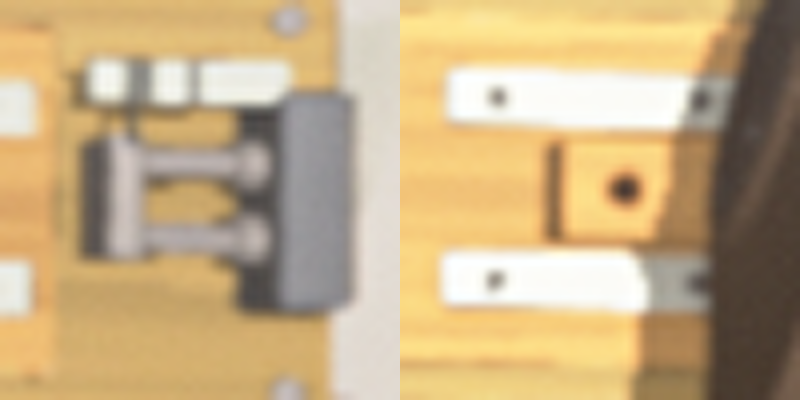

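Run:
```python
from h import *
f=ray("top",402.9,237.3,80); c=ray("top",344.7,236,86); j=np.array([.045,.999])
print(f,c,"cleat far end - face (mm, travel):",(f[:2]@j)-(c[:2]@j-150))
print(env.state()["t"],env.state()["ft_force"].round(1))
```

```text
[ 476.2991865  -152.67978304   80.        ] [481.94170939 -18.25228222  86.        ] cleat far end - face (mm, travel): 15.453013149158949
12.8 [-0.3 10.5  2.8]
```

Emit:
arm_command --targets '[[[0,0,0],[0.0015,0,-0.0001],185],[[0,0,0],[0.0015,0,-0.0001],185],[[0,0,0],[0.0015,0,-0.0001],185],[[0,0,0],[0.0015,0,-0.0001],185],[[0,0,0],[0.0015,0,-0.0001],185],[[0,0,0],[0.0015,0,-0.0001],185],[[0,0,0],[0.0015,0,-0.0001],185],[[0,0,0],[0.0015,0,-0.0001],185]]'

```text
t: 13.6
eef_pos: [481.8, -92.1, 56.4]
tcp_rot: [-3.141, -0.001, 1.525]
ft_force: [1.4, 11.0, 1.2]
opening: 0.314
```

Run:
```python
from h import *
S=[]
for k in range(10):
    i,d=read_camera("top" if k else "scene"); S.append(env.state()["ft_force"])
    if k==0: cv2.imwrite("pics/scene8.png",cv2.resize(i[130:230,300:400],None,fx=6,fy=6,interpolation=2))
print(np.mean(S,0),np.std(S,0)); s=env.state(); print(s["t"],s["eef_pos"],s["opening"])
print([(u,i[232:235,u].mean(0).round().astype(int).tolist()) for u in range(340,350)])
```

```text
[1.18532092 9.95843217 1.85230154] [0.43737955 0.38933893 0.40368636]
14.1 [481.82693513 -92.06705826  56.36117008] 0.31677648976936235
[(340, [125, 205, 247]), (341, [116, 190, 241]), (342, [94, 149, 199]), (343, [75, 113, 150]), (344, [95, 151, 205]), (345, [122, 198, 246]), (346, [130, 213, 250]), (347, [130, 214, 249]), (348, [131, 213, 250]), (349, [128, 210, 250])]
```

View pics/scene8.png

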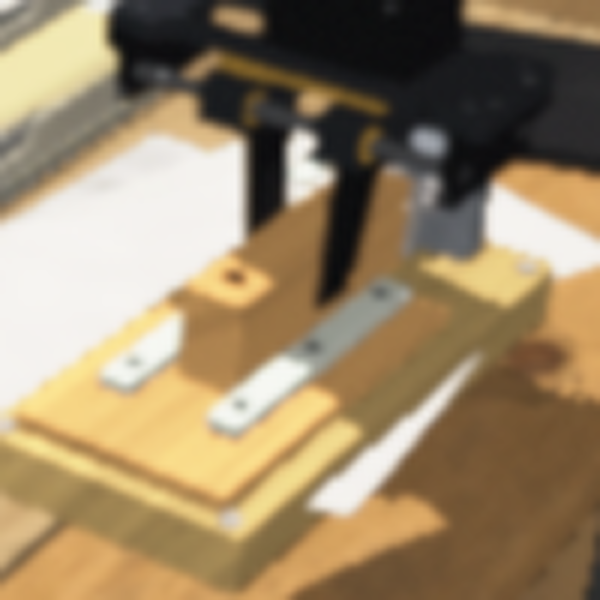

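Emit:
arm_command --targets '[[[0,0,0],[0.001,0,0],185],[[0,0,0],[0.002,0,0],185],[[0,0,0],[0.002,0,0],185],[[0,0,0],[0.002,0,0],185],[[0,0,0],[0.002,0,0],185],[[0,0,0],[0.002,0,0],185]]'

```text
t: 14.7
eef_pos: [481.9, -90.2, 56.4]
tcp_rot: [-3.141, -0.0, 1.525]
ft_force: [0.9, 8.4, 1.8]
opening: 0.312
```

Run:
```python
from h import *
S=[]
for k in range(10):
    i,d=read_camera("top" if k else "scene"); S.append(env.state()["ft_force"])
print(np.mean(S,0),np.std(S,0)); s=env.state(); print(s["t"],s["eef_pos"],s["opening"])
print([(u,i[232:235,u].mean(0).round().astype(int).tolist()) for u in range(340,350)])
```

```text
[1.57303492 8.86644826 1.77870154] [0.46616045 0.53345504 0.50840894]
15.2 [481.91151508 -90.17984979  56.36761375] 0.31551285672327356
[(340, [123, 202, 247]), (341, [104, 168, 224]), (342, [75, 114, 151]), (343, [85, 132, 176]), (344, [115, 187, 239]), (345, [131, 214, 252]), (346, [132, 215, 250]), (347, [131, 214, 250]), (348, [128, 210, 250]), (349, [119, 195, 243])]
```

Emit:
arm_command --targets '[[[0,0,0],[0,0,0],185],[[0,0,0],[0,0,0],185],[[0,0,0],[0,0,0],185],[[0,0,0],[0,0,0],185],[[0,0,0],[0,0,0],185],[[0,0,0],[0,0,0],185],[[0,0,0],[0,0,0],185],[[0,0,0],[0,0,0],185]]'

```text
t: 16.0
eef_pos: [481.9, -90.2, 56.3]
tcp_rot: [-3.141, -0.0, 1.525]
ft_force: [0.3, 9.2, 1.4]
opening: 0.313
```

Emit:
arm_command --targets '[[[0,0,0],[0,0,0],185],[[0,0,0],[0,0,0],185],[[0,0,0],[0,0,0],185],[[0,0,0],[0,0,0],185],[[0,0,0],[0,0,0],185],[[0,0,0],[0,0,0],185],[[0,0,0],[0,0,0],185],[[0,0,0],[0,0,0],185]]'

```text
t: 16.8
eef_pos: [481.9, -90.2, 56.4]
tcp_rot: [-3.141, -0.0, 1.525]
ft_force: [1.0, 8.6, 1.3]
opening: 0.313
```

Emit:
arm_command --targets '[[[0,0,0],[0,0,0],185],[[0,0,0],[0,0,0],185],[[0,0,0],[0,0,0],185],[[0,0,0],[0,0,0],185],[[0,0,0],[0,0,0],185],[[0,0,0],[0,0,0],185],[[0,0,0],[0,0,0],185],[[0,0,0],[0,0,0],185]]'

```text
t: 17.6
eef_pos: [481.9, -90.2, 56.4]
tcp_rot: [-3.141, -0.0, 1.525]
ft_force: [1.1, 8.9, 2.1]
opening: 0.313
```

Run:
```python
from h import *
S=[]
for k in range(6):
    i,d=read_camera("top" if k else "scene"); S.append(env.state()["ft_force"])
    if k==0: cv2.imwrite("pics/scene9.png",cv2.resize(i[130:230,300:400],None,fx=6,fy=6,interpolation=2))
print(np.mean(S,0)); s=env.state(); print(s["t"],s["eef_pos"],s["opening"])
print([(u,i[232:235,u].mean(0).round().astype(int).tolist()) for u in range(340,346)])
```

```text
[0.97451286 8.75660617 1.43270734]
17.9 [481.90064122 -90.1680945   56.3401542 ] 0.3155838586368958
[(340, [123, 203, 247]), (341, [105, 168, 225]), (342, [75, 115, 151]), (343, [85, 132, 176]), (344, [115, 186, 239]), (345, [131, 214, 252])]
```

View pics/scene9.png

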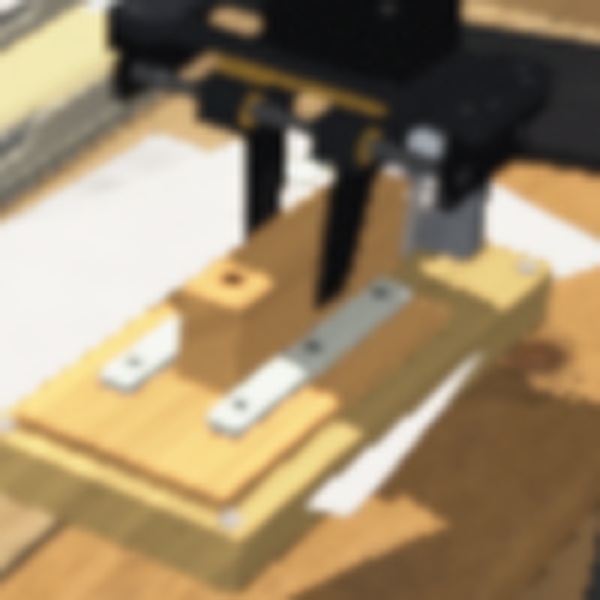

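The cleat lies flat between the rails, with its hole at crop (233,280). It did not move while it was held, and the push stayed steady at about 8.8 N.

```bash
python3 -c "
from cell import env
env.job_done(); s=env.state(); print(s['t'],s['ft_force'],s['opening'])"
```

```text
the job is handed in; nothing more can be done
the job is handed in; nothing more can be done
```

The long cleat is lying flat between the rails, pressed end-on against the sprung stop and still held by the fingers. I handed the job in at about 18 s.

**Stop travel:** it comes out at about 12 mm. The steady push of 8.8–8.9 N against the 750 N/m spring gives 11.8 mm. Measuring the cleat's end against the unloaded stop face in the top camera gives about 12 mm.

**Hold:** over the last 3 s, position, push and opening (30 mm) did not change, and the top image showed the cleat's end had not moved.

**What I could not confirm:**
- **Pointer:** the gripper and arm hid it in both cameras, so its place between the ridges is inferred from force and geometry, not seen.
- **First push:** I pressed too far at first. The force read about 10 N (roughly 13.5 mm) but the picture gave about 15.5 mm, probably because of friction on the board. I eased back 3.5 mm, after which the two agreed. By either figure the stop stayed well short of its 24 mm end.
- **Grip force:** there is no reading for it. I set the closure only slightly past contact, and the fixed setting is half of 60 N, which is right at your 30 N limit.
- **Contact on the board:** the cleat's underside was pressed onto the board with up to about 12 N for a moment when I laid it down. During the final hold it was about 1.4 N.

The gripper did not go near the short cleat or the other things on the desk.

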